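# Index a die turret to the red die and lock it

## Task

Turn the die turret clockwise by its black bar knob, click by click, until the red die has clicked into place at the white pointer line on the bracket; do not run on past it. Then push the yellow locking pin gently down until it is fully home, and let go. Use only light force on the turret and the pin, and leave the other things on the bench where they are.

Things in the scene. Friction and masses are not known exactly. Their poses are not given: they have to be found in the camera images.
- stand: Indexing stand, bolted down. Round grey base plate 184 mm across, 12 mm thick, with a bracket on its -y side (34 mm wide, top at 68 mm, outer face 121 mm from the turret's axis) that reaches over the turret's edge. Origin: on the bench surface under the turret's vertical axis; z up. Turned by 0.9 to 1.85 rad about z, so that the bracket points away from the robot
- pointer (a point): Point below the white pointer line on the bracket where the middle of the red die's top must come: 58 mm from the axis towards -y of the stand, 50 mm above the bench. At the start the red die rests 2 or 3 clicks before it, counted clockwise seen from above; a stop inside bars the way round in the other direction
- red_die (a point): Middle of the top face of the red die, 21 mm across, 8 mm high: one of eight dies at 45 degree steps, 58 mm from the axis, on the turret's aluminium plate (plate's top 42 mm, dies' tops 50 mm above the bench; plate 174 mm across its lugs; the other seven dies are dark grey)
- turret: The turning plate with its dies; origin at the stand's origin. Sprung detents hold it at every 45 degrees (a die at the pointer). To turn it on from a rest takes about 0.15 to 0.2 N m, falling to nothing half-way; from there it jumps on by itself into the next rest (the click), ahead of the knob. Let go before half-way, it falls back
- knob_grip (a point): Centre of the black bar knob on the turret's axis: 60 mm long (this point's x), 14 mm wide (y), 26 mm high, from 100 to 126 mm above the bench; under it a stem 12 mm across, then from 72 mm down a hub 26 mm across. It has wide play against the turret, 86 degrees end to end, and starts anywhere in it: it moves freely until the play is taken up, so knob and turret angles differ
- lock_pin: Upright locking pin in the bracket, 83 mm from the axis, with a round yellow cap 24 mm across, 8 mm thick. Origin: middle of the cap's flat top. At the start that is 89 to 92 mm above the bench, fully home 78 mm, against a rubber-faced stop. It slides with about 5 N of friction, stays where left, and enters only a notch of the turret plate, that is with the turret at rest in a detent
- tape_roll_blue: Roll of blue tape lying flat, 72 mm across, 19 mm high; bystander. Origin at the middle of its underside
- wound_core: Wound paper core with a copper tail standing upright, 32 mm across, 81 mm high; bystander. Origin at the middle of its underside
- white_spool: White spool of copper wire, 69x53x30 mm; bystander. Origin at the middle of its underside
- pliers: Small nippers with green grips lying flat, 36x117x11 mm; bystander. Origin at the middle of its underside
Mind the look-alikes: they are no part of the job. There is more than one size of the stand; the job needs the larger.

How it is judged (in metres and radians):
On the way, in this order (a step that is already met when the one before it is completed fails the run):
1. the red die rests at the pointer while the locking pin is still up (horizontal distance between red_die and pointer below 0.004 m and z of lock_pin in the frame of stand above 0.084 m), for 0.3 s.
2. the locking pin is fully home (horizontal distance between red_die and pointer below 0.004 m and z of lock_pin in the frame of stand below 0.08 m), for 0.2 s.
At the end, for the whole second after the job is handed in: the red die's middle is within 4 mm of the pointer's point, and the locking pin is home: its cap's top at most 80 mm above the bench (78 mm is the stop) (all of step 2); the robot touches nothing.
It fails at once if the red die runs on past the pointer by more than half a step (x of red_die in the frame of stand below -0.027 m and y of red_die in the frame of stand below -0.01 m).
It fails at once if the pin is pressed with more than 30 N (contact force between the fingers and lock_pin above 30 N).
It fails at once if the turret or its knob is loaded with more than 150 N (contact force between the fingers and turret above 150 N).
It fails at once if a bystander is moved by more than 15 mm (distance of any of tape_roll_blue, wound_core, white_spool, pliers from where it was at the start of the episode above 0.015 m).
It also fails if it takes over 70 s, if anything falls off the work surface, if the arm or the gripper's body presses on something with over 40 N, if the wrist force passes 120 N, or if a joint passes its speed limit or range.

## Robot

A 6-joint arm with a two-finger parallel gripper is mounted at the origin on a cart in front of the work surface, level with it; the furniture and walls round the work are solid. World frame = base frame: x ahead of the robot, y to its left, z up, the work surface at z = 0. Lengths are in mm, angles in rad, forces in N, time in s.
With the tool pointing down it reaches from about 300 to 1000 mm from the base axis. Payload 5.1 kg.
Tool frame: the origin (TCP) lies on the centre line of the jaws, within the pads' length; the fingertips stand 14 mm ahead of it and the grasp point (between the pads) lies 5 mm behind it; x points along the fingers, z is the direction in which the jaws open and shut, and the axes are right-handed (so a half turn about x gives the same grasp; the last joint's range is limited). The gripper opens to 95 mm and grips with 3 to 60 N. Pads are 20 mm wide; open, the fingers measure 119 mm over their backs; the gripper's body (75 mm by 180 mm) begins 59 mm behind the grasp point.
Start: joints at [1.239, 0.124, 1.65, -0, 1.367, -0.083], TCP at [160.079, 629.968, 201.656] pointing down, gripper open.
Joint ranges: [-2.61, 2.61], [-1.02, 2.33], [0.03, 2.71], [-1.35, 4.49], [0.32, 2.68], [-2.91, 2.91]. Speed limits (rad/s): [2.57, 2.57, 3.14, 3.14, 3.14, 3.14].

## Interface

Orientations are given as [roll, pitch, yaw] about the fixed x, y, z axes, in that order (R = Rz(yaw) Ry(pitch) Rx(roll)).
In Python, from station import observe, cams, manip gives the robot as it stands. The module is installed in compiled form; this text tells all that it offers.
- The arm moves only by the tool play_rows, never from a script. Its argument "deltas" is a list of rows, each a list of 7 numbers: the shift along the tool's x, y, z in units of 40 mm (1.0 is 40 mm), then the turn, a rotation vector about the tool's x, y, z in units of 5 degrees (1.0 is 5 degrees), then the opening in per cent of the stroke, from 0 (shut) to 100 (fully open). In form: [[tx, ty, tz, wx, wy, wz, gripper], ...]. A call has 1 to 12 rows; each row shifts and turns the commanded pose from where the row before left it, along the tool's axes as they then stand; what a row does not reach is not made up. A row lasts 1/12 s, in which the tool goes at most 41.7 mm and 7.16 degrees, less where a joint would pass 70% of its speed; a pose out of reach is approached as far as the arm can. A call is refused whole if a number of a shift passes 1 or a number of a turn 1, either way. A call with a gripper value outside its range is refused whole. The fingers move at their own pace and stop on an object; "newtons" is the grip in N (left out, the last holds). Time passes only in rows, so rows that do not move let the fingers close. It gives the time, the measured TCP pose, the force and the opening at its end, in the units of the state.
- observe(): the state, without advancing time (a new reading comes with each control period).
- cams.grab_frame(name): name is "scene" or "top" or "wrist"; returns a dict with "img" (400x640x3 uint8, blue, green, red), "fx", "fy", "cx", "cy" (pixels), "k1" (the pictures are not rectified: a ray, as slopes to the right and down, at radius r is drawn at 1 + k1 r^2 times it, then the intrinsics apply), "origin" and "rotation" of the camera in the world. Camera axes: x right, y up, looking along -z (the intrinsics and any distortion apply to the point x, -y, -z); pixel columns grow to the right and rows downward; lengths in mm; the calibration is good to about 2 mm. A picture is of the moment at which its call begins. There is no depth.
- manip.sign_off(): hands the job in, once; it reports no verdict.
The state is a dict: "t": time; "joints": joint angles; "joint_velocities": joint speeds; "effort": joint torques, N m; "tcp_pos": TCP position; "ee_rot": TCP orientation; "ft_force": force on the tool from outside, world axes, zero at the start; "wrist_torque": the same for the moment, N m; "grip_width": finger opening in mm.
Only numpy, scipy, OpenCV 4.12 (cv2) and the standard library are available. Lean on these libraries where they do the work, as an engineer would, in place of code of your own. Each camera call takes 0.05 s, during which the arm holds its last target.

## Working session

There is one attempt and no reset: what is moved stays moved. The work goes in short steps, Python scripts to look and compute and a tool call to move; the robot and the scene stay as the last step left them, time stands still between calls to the robot, and variables do not carry over. Pictures are saved under pics/ and viewed, and the job is handed in when it is done.

Besides the shell and the picture viewer there is one more tool, called after "Call:" in YAML: its name, and indented under it one key for each argument. play_rows: Moves the arm, as the interface text tells. Its arguments: {"type":"object","properties":{"deltas":{"type":"array","items":{"type":"array","items":{"type":"number"}}},"newtons":{"type":"number"}},"required":["deltas"]}

```bash
mkdir -p pics
python3 - <<'E'
from station import observe,cams
import cv2
print(observe())
for n in("scene","top","wrist"):
    f=cams.grab_frame(n); cv2.imwrite(f"pics/a_{n}.png",f["img"]); print(n,{k:v for k,v in f.items() if k!="img"})
E
```

```text
{'t': 0.0, 'joints': array([ 1.23940951e+00,  1.24486585e-01,  1.65164886e+00, -2.11996949e-05,
        1.36752253e+00, -8.25887989e-02]), 'joint_velocities': array([-7.14292402e-04, -9.58561928e-04,  4.02826852e-04,  1.30352809e-03,
        6.31176034e-04, -9.10607552e-05]), 'effort': array([ 9.01067797e-04, -4.17607749e+01, -3.59939253e+01,  7.73828407e-02,
        4.91109502e-02, -1.66046607e-04]), 'tcp_pos': array([159.86473244, 629.34538069, 200.41394113]), 'ee_rot': array([ 3.06905252,  1.56873091, -1.89213019]), 'ft_force': array([-0.20980554,  0.42359432, -0.02549738]), 'wrist_torque': array([-0.01162004,  0.04476361, -0.00932792]), 'grip_width': 94.86946894915326}
scene {'fx': 495.1699056150505, 'fy': 495.1699056150505, 'cx': 316.2213343918014, 'cy': 191.77412202879452, 'k1': -0.15258358182360118, 'origin': array([-237.41738023, -698.88369663,  747.14575962]), 'rotation': array([ 1.00203075,  0.01478173, -0.88346082])}
top {'fx': 411.24070714153936, 'fy': 411.24070714153936, 'cx': 317.05587892909904, 'cy': 200.09414033763338, 'k1': -0.06349017781693234, 'origin': array([ 411.40273239,  -47.55058394, 1104.3536119 ]), 'rotation': array([ 0.14856293, -0.00818453, -1.56726765])}
wrist {'fx': 289.16595525072245, 'fy': 289.16595525072245, 'cx': 320.8023393162447, 'cy': 201.50975135962162, 'k1': -0.051881101458222376, 'origin': array([ 88.14800395, 647.6281864 , 384.4412033 ]), 'rotation': array([-0.26419656,  0.00193863,  1.32017874])}
```

View pics/a_scene.png

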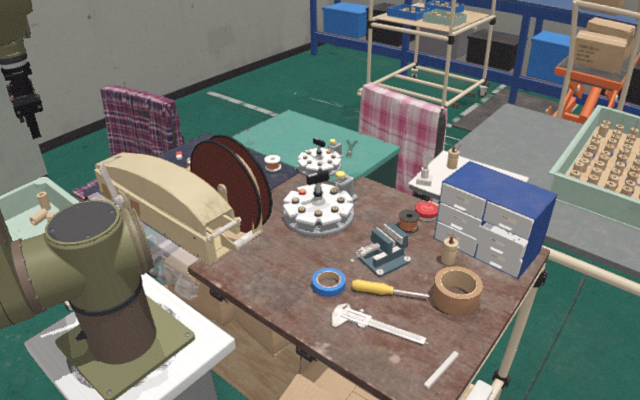

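View pics/a_top.png

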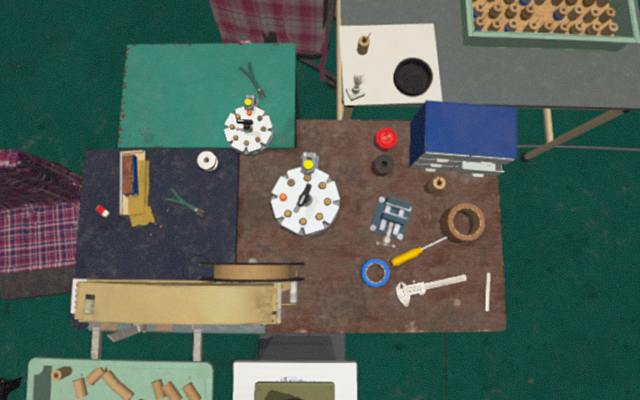

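View pics/a_wrist.png

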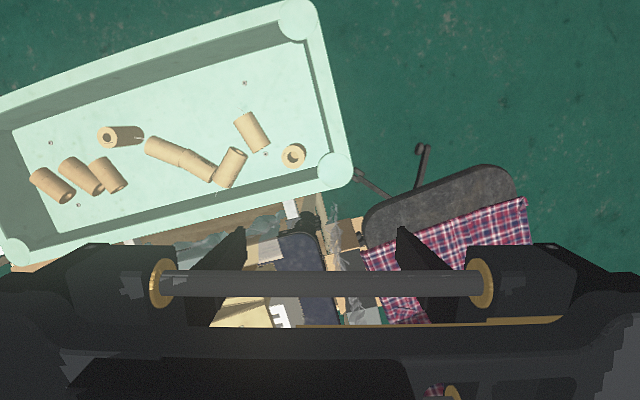

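```bash
cat > h.py <<'E'
import numpy as np, cv2
from scipy.spatial.transform import Rotation as R
from station import observe,cams
def K(f): return np.array([[f["fx"],0,f["cx"]],[0,f["fy"],f["cy"]],[0,0,1]])
def RC(f): return R.from_euler("xyz",f["rotation"]).as_matrix()
def D(f): return np.array([f["k1"],0,0,0,0.])
def ray(f,px):
    p=cv2.undistortPoints(np.array(px,float).reshape(-1,1,2),K(f),D(f)).reshape(-1,2)
    return np.c_[p[:,0],-p[:,1],-np.ones(len(p))]@RC(f).T
def onz(f,px,z):
    d=ray(f,px); o=f["origin"]; return o+d*((z-o[2])/d[:,2])[:,None]
def proj(f,X):
    c=(np.atleast_2d(X)-f["origin"])@RC(f); c=c*[1,-1,-1]
    return cv2.projectPoints(c.reshape(-1,1,3),np.zeros(3),np.zeros(3),K(f),D(f))[0].reshape(-1,2)
def blobs(m,amin=15):
    n,l,s,c=cv2.connectedComponentsWithStats(m.astype(np.uint8)); return [(s[i,4],c[i].round(1)) for i in range(1,n) if s[i,4]>=amin]
def hsv(f): return cv2.cvtColor(f["img"],cv2.COLOR_BGR2HSV)
def mask(f,lo,hi): return cv2.inRange(hsv(f),np.array(lo),np.array(hi))>0
def crop(f,x,y,w,h,s,name): cv2.imwrite("pics/"+name,cv2.resize(f["img"][y:y+h,x:x+w],None,fx=s,fy=s,interpolation=cv2.INTER_CUBIC))
E
python3 - <<'E'
from h import *
f=cams.grab_frame("top"); g=cams.grab_frame("scene")
crop(f,250,140,120,110,5,"b_top.png"); crop(g,260,150,120,100,5,"b_sc.png")
for n,h in(("top",f),("scene",g)):
    print(n,"yel",blobs(mask(h,(24,140,120),(34,255,255)),6))
    print(n,"red",blobs(mask(h,(0,150,90),(8,255,255))|mask(h,(172,150,90),(180,255,255)),4))
    print(n,"plate",[b for b in blobs(mask(h,(0,0,190),(180,40,255)),200)])
print(onz(f,[(306,200)],50),onz(f,[(308,164)],91))
E
```

```text
top yel [(np.int32(35), array([247.7, 101.8])), (np.int32(71), array([307.8, 164. ])), (np.int32(91), array([407.3, 255.7]))]
top red [(np.int32(8), array([248.1, 112.2])), (np.int32(382), array([385.8, 138. ])), (np.int32(4), array([  6.5, 155. ])), (np.int32(5), array([280.6, 197.8])), (np.int32(48), array([ 99.9, 209.2]))]
top plate [(np.int32(5835), array([386.3,  61.1])), (np.int32(1127), array([248.1, 129.4])), (np.int32(217), array([206. , 159.6])), (np.int32(228), array([478.8, 165.8])), (np.int32(2562), array([305.1, 200.7])), (np.int32(596), array([422.9, 287.4])), (np.int32(3013), array([294.9, 376.5]))]
scene yel [(np.int32(7), array([339.3, 175.6]))]
scene red [(np.int32(46), array([559.9,  71.8])), (np.int32(202), array([592.2,  79.8])), (np.int32(13), array([571. ,  83.2])), (np.int32(37), array([577.6,  87.4])), (np.int32(18), array([613.8,  86.1])), (np.int32(21), array([618.9,  88. ])), (np.int32(11), array([572.3,  90.6])), (np.int32(5), array([599.2,  93. ])), (np.int32(27), array([609. ,  95.1])), (np.int32(7), array([580.3,  94.7])), (np.int32(30), array([565.9,
[... 281 characters left out ...]
(np.int32(12), array([301.6, 192.2])), (np.int32(172), array([426.6, 211.1]))]
scene plate [(np.int32(725), array([582.7, 156.7])), (np.int32(533), array([318.6, 158.9])), (np.int32(1155), array([450. , 172.3])), (np.int32(340), array([ 45.4, 188.7])), (np.int32(1504), array([317.8, 204.1])), (np.int32(792), array([ 25.1, 224.8])), (np.int32(256), array([508.3, 235.3])), (np.int32(230), array([183.8, 256.3])), (np.int32(4261), array([178.7, 345.7])), (np.int32(971), array([369.5, 322.1])), (np.int32(257), array([441.2, 368.4])), (np.int32(714), array([ 76.2, 388.8])), (np.int32(420), array([482.2, 391.1]))]
[[569.34849838 -26.96368847  50.        ]] [[655.16929818 -32.11114063  91.        ]]
```

View pics/b_top.png

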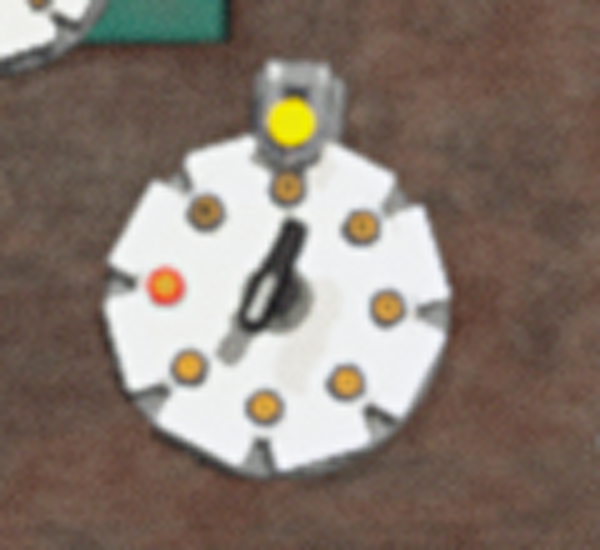

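View pics/b_sc.png

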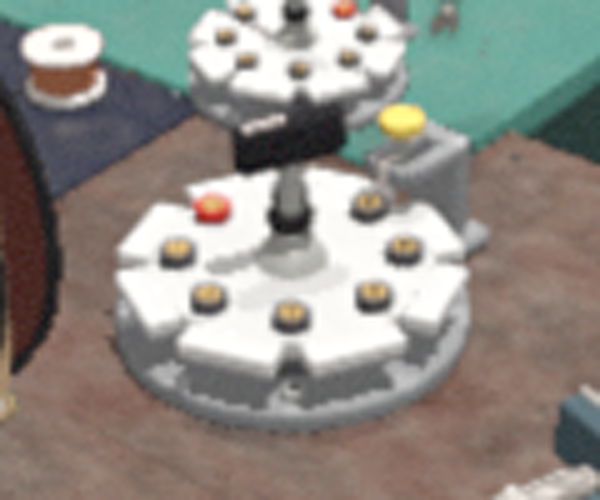

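Run:
```python
from h import *
f=cams.grab_frame("top"); g=cams.grab_frame("scene")
def meas(im,pts):
    c=[ (x,y) for x,y in pts]; return c
# orange die centres, top
m=mask(f,(8,90,120),(24,255,255)); roi=np.zeros_like(m); roi[170:232,275:335]=1
b=blobs(m&roi,4); print(b)
P=onz(f,[x[1] for x in b],51); print(P.round(1))
from scipy.optimize import least_squares
r=least_squares(lambda q:np.hypot(P[:,0]-q[0],P[:,1]-q[1])-58,[568,-27]); print(r.x,r.fun.round(1))
m=mask(g,(8,70,100),(24,255,255)); roi=np.zeros_like(m); roi[183:220,285:350]=1
b=blobs(m&roi,3); print(b)
P2=onz(g,[x[1] for x in b],51); print(P2.round(1))
r2=least_squares(lambda q:np.hypot(P2[:,0]-q[0],P2[:,1]-q[1])-58,[568,-27]); print(r2.x,r2.fun.round(1))
yf=ray(f,[(307.8,164.)])[0]
# yellow cap in scene
m=mask(g,(22,90,110),(36,255,255)); roi=np.zeros_like(m); roi[165:185,325:350]=1
b=blobs(m&roi,5); print(b)
yg=ray(g,[b[0][1]])[0]
A=np.c_[yf,-yg]; s=np.linalg.lstsq(A,g["origin"]-f["origin"],rcond=None)[0]
print("pin",f["origin"]+s[0]*yf,g["origin"]+s[1]*yg)
# dark knob ends
for h,n,box in((f,'top',(290,180,315,212)),(g,'sc',(300,165,335,190))):
    m=mask(h,(0,0,0),(180,255,60)); x0,y0,x1,y1=box; roi=np.zeros_like(m); roi[y0:y1,x0:x1]=1
    c,_=cv2.findContours((m&roi).astype(np.uint8),cv2.RETR_EXTERNAL,cv2.CHAIN_APPROX_NONE)
    c=max(c,key=cv2.contourArea); print(n,cv2.minAreaRect(c)); bx=cv2.boxPoints(cv2.minAreaRect(c)); print(onz(h,bx,126 if n=='top' else 113).round(1))
```

```text
[(np.int32(22), array([307.1, 176.9])), (np.int32(20), array([291. , 181.9])), (np.int32(22), array([322.1, 184.9])), (np.int32(24), array([282.5, 196.5])), (np.int32(21), array([327., 201.])), (np.int32(23), array([287.2, 213. ])), (np.int32(21), array([319., 216.])), (np.int32(26), array([302.5, 221. ]))]
[[630.2 -29.4  51. ]
 [616.7  12.5  51. ]
 [609.2 -68.6  51. ]
 [578.1  34.   51. ]
 [566.8 -81.4  51. ]
 [535.1  21.2  51. ]
 [527.7 -60.8  51. ]
 [514.6 -18.4  51. ]]
[572.18918642 -23.75785962] [ 0.3 -0.6  0.1  0.1 -0.1  0.3 -0.1 -0.1]
[(np.int32(3), array([329., 183.])), (np.int32(13), array([302. , 190.2])), (np.int32(9), array([333.3, 189.7])), (np.int32(12), array([294.8, 199.1])), (np.int32(8), array([340.5, 198.5])), (np.int32(12), array([301.1, 208.2])), (np.int32(13), array([334.3, 208. ])), (np.int32(12), array([317.8, 211.9]))]
[[652.8   0.8  51. ]
 [580.8  34.4  51. ]
 [633.4 -28.8  51. ]
 [537.3  21.2  51. ]
 [611.5 -69.   51. ]
 [516.2 -18.4  51. ]
 [567.8 -82.7  51. ]
 [529.4 -61.1  51. ]]
[579.82031638 -21.89255593] [18.5 -1.7 -4.   2.5 -1.3  5.7  3.9  5.9]
[(np.int32(51), array([339.9, 173.8]))]
pin [655.41614303 -31.5897338   89.96282916] [656.33942511 -32.62534136  90.16863154]
top ((305.29998779296875, 195.60000610351562), (6.008327484130859, 21.81971549987793), 18.434947967529297)
[[545.7 -11.7 126. ]
 [596.4 -27.9 126. ]
 [591.8 -41.7 126. ]
 [541.2 -25.5 126. ]]
sc ((317.0294189453125, 177.11764526367188), (9.943960189819336, 22.313274383544922), 75.96376037597656)
[[566.6   9.7 113. ]
 [621.4 -16.3 113. ]
 [587.6 -50.6 113. ]
 [535.2 -24.8 113. ]]
```

Run:
```python
from h import *
f=cams.grab_frame("top"); g=cams.grab_frame("scene")
def tri(a,b):
    u=ray(f,[a])[0]; v=ray(g,[b])[0]; s=np.linalg.lstsq(np.c_[u,-v],g["origin"]-f["origin"],rcond=None)[0]
    return (f["origin"]+s[0]*u).round(),(g["origin"]+s[1]*v).round()
print(tri((253,264),(222,137))); print(tri((303,266),(270,200)));print(tri((260,280),(208,245)))
print(proj(g,[[573,-24,72]]),proj(f,[[573,-24,126],[573,-24,72]]))
# knob axis: sample dark
crop(f,285,170,40,40,15,"c_top.png")
crop(g,295,160,50,40,14,"c_sc.png")
def ik(): pass
s=observe(); print(R.from_euler("xyz",s["ee_rot"]).as_matrix().round(3))
```

```text
(array([406.,  75., 263.]), array([386.,  93., 265.]))
(array([401., -23., 137.]), array([405., -26., 137.]))
(array([361.,  97., -25.]), array([325., 127., -19.]))
[[317.22165976 192.12381996]] [[304.20189742 193.82280861]
 [304.68481108 197.28939023]]
[[-0.    -0.969  0.246]
 [-0.     0.246  0.969]
 [-1.     0.    -0.   ]]
```

View pics/c_top.png

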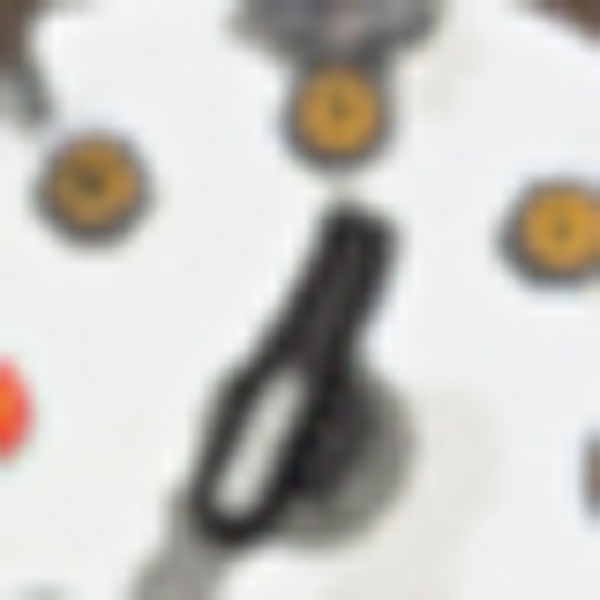

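View pics/c_sc.png

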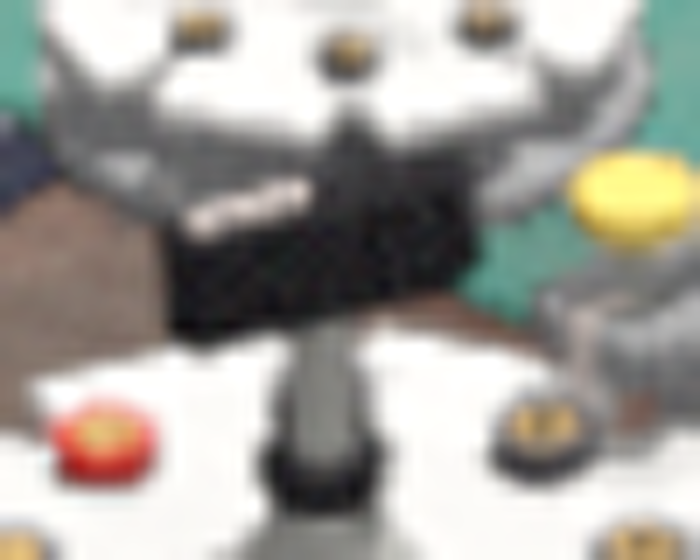

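Call:
play_rows:
  deltas:
    - [-0.8,0,0,0,0,0,60]
    - [-0.8,0,0,0,0,0,60]
    - [-0.8,0,0,0,0,0,60]
    - [-0.8,0,0,0,0,0,60]
    - [-0.8,0,0,0,0,0,60]
    - [0,0,0,0,0,0,60]
  newtons: 25

```text
t: 0.95
tcp_pos: [160.7, 632.1, 371.2]
ee_rot: [-0.078, 1.557, 1.244]
ft_force: [0.7, -0.1, 2.0]
grip_width: 61.0
```

Call:
play_rows:
  deltas:
    - [0,-0.58,-0.55,0,0,0,60]
    - [0,-0.58,-0.55,0,0,0,60]
    - [0,-0.58,-0.55,0,0,0,60]
    - [0,-0.58,-0.55,0,0,0,60]
    - [0,-0.58,-0.55,0,0,0,60]
    - [0,-0.58,-0.55,0,0,0,60]
    - [0,-0.58,-0.55,0,0,0,60]
    - [0,-0.58,-0.55,0,0,0,60]
    - [0,-0.58,-0.55,0,0,0,60]
    - [0,-0.58,-0.55,0,0,0,60]
    - [0,-0.58,-0.55,0,0,0,60]
    - [0,-0.58,-0.55,0,0,0,60]

```text
t: 1.95
tcp_pos: [365.4, 304.1, 361.7]
ee_rot: [-0.754, 1.57, 0.568]
ft_force: [0.9, 0.8, 0.7]
grip_width: 57.3
```

Call:
play_rows:
  deltas:
    - [0,-0.58,-0.55,0,0,0,60]
    - [0,-0.58,-0.55,0,0,0,60]
    - [0,-0.58,-0.55,0,0,0,60]
    - [0,-0.58,-0.55,0,0,0,60]
    - [0,-0.58,-0.55,0,0,0,60]
    - [0,-0.58,-0.55,0,0,0,60]
    - [0,-0.58,-0.55,0.8,0,0,60]
    - [0,-0.58,-0.55,0.8,0,0,60]
    - [0,-0.58,-0.55,0,0,0,60]
    - [0,-0.58,-0.55,0,0,0,60]
    - [0,0,0,0,0,0,60]
    - [0,0,0,0,0,0,60]

```text
t: 2.95
tcp_pos: [526.0, 28.6, 361.1]
ee_rot: [1.636, 1.57, 2.815]
ft_force: [-0.2, 0.6, -0.1]
grip_width: 57.0
```

```bash
cat >> h.py <<'E'
def plan(t,jaw=None):
    s=observe(); M=R.from_euler("xyz",s["ee_rot"]).as_matrix(); d=(np.array(t)-s["tcp_pos"])@M/40
    a=np.degrees(np.arctan2(M[1,2],M[0,2])); print("tcp",s["tcp_pos"].round(1),"jaw",a.round(2),"units",d.round(3),"tilt",M[:,0].round(4),"j",s["joints"].round(2), "wx",None if jaw is None else ((a-jaw)/5).round(3), "F",s["ft_force"].round(1),"T",s["wrist_torque"].round(2),"g",s["grip_width"].round(1),"t",s["t"])
E
python3 - <<'E'
from h import *
plan([573,-24,200],66)
f=cams.grab_frame("wrist"); cv2.imwrite("pics/d_w.png",f["img"])
E
```

```text
Traceback (most recent call last):
  File "h.py", line 22, in plan
    a=np.degrees(np.arctan2(M[1,2],M[0,2])); print("tcp",s["tcp_pos"].round(1),"jaw",a.round(2),"units",d.round(3),"tilt",M[:,0].round(4),"j",s["joints"].round(2), "wx",None if jaw is None else ((a-jaw)/5).round(3), "F",s["ft_force"].round(1),"T",s["wrist_torque"].round(2),"g",s["grip_width"].round(1),"t",s["t"])
                                                                                                                                                                                                                                                                                      ^^^^^^^^^^^^^^^^^^^^^
AttributeError: 'float' object has no attribute 'round'
```

```bash
sed -i 's/s\["grip_width"\].round(1)/round(s["grip_width"],1)/' h.py
python3 - <<'E'
from h import *
plan([573,-24,200],66)
f=cams.grab_frame("wrist"); cv2.imwrite("pics/d_w.png",f["img"])
E
```

```text
tcp [526.   28.6 361.1] jaw 67.58 units [ 4.027 -1.592 -0.768] tilt [-1.e-03  3.e-04 -1.e+00] j [-0.05 -0.2   1.7   0.    1.64 -1.23] wx 0.316 F [-0.2  0.6 -0.1] T [ 0.01 -0.02 -0.05] g 57.0 t 2.95
```

View pics/d_w.png

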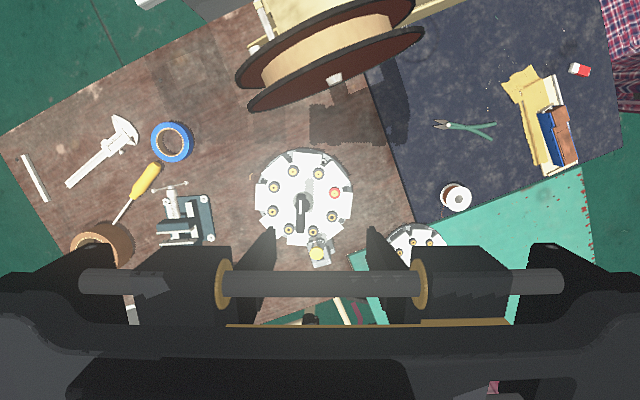

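Call:
play_rows:
  deltas:
    - [0,-0.8,-0.38,0,0,0,60]
    - [0,-0.8,-0.38,0.3,0,0,60]
    - [0.8,0,0,0,0,0,60]
    - [0.8,0,0,0,0,0,60]
    - [0.8,0,0,0,0,0,60]
    - [0,0,0,0,0,0,60]
    - [0,0,0,0,0,0,60]

```text
t: 3.58
tcp_pos: [572.2, -21.2, 264.0]
ee_rot: [1.807, 1.567, 2.965]
ft_force: [-0.4, 0.8, 0.6]
grip_width: 57.3
```

Run:
```python
from h import *
plan([573,-24,118],66)
f=cams.grab_frame("wrist"); cv2.imwrite("pics/e_w.png",f["img"])
print("axis px",proj(f,[[573,-24,126],[573,-24,42],[655.6,-32,90]]))
```

```text
tcp [572.2 -21.2 264. ] jaw 66.34 units [ 3.651 -0.061 -0.053] tilt [-4.1e-03  7.0e-04 -1.0e+00] j [-0.13 -0.08  1.75  0.    1.47 -1.29] wx 0.068 F [-0.4  0.8  0.6] T [-0.04  0.06  0.  ] g 57.3 t 3.5833
axis px [[319.47185496 192.44027738]
 [319.79884007 179.05219655]
 [339.13066901 243.82895307]]
```

View pics/e_w.png

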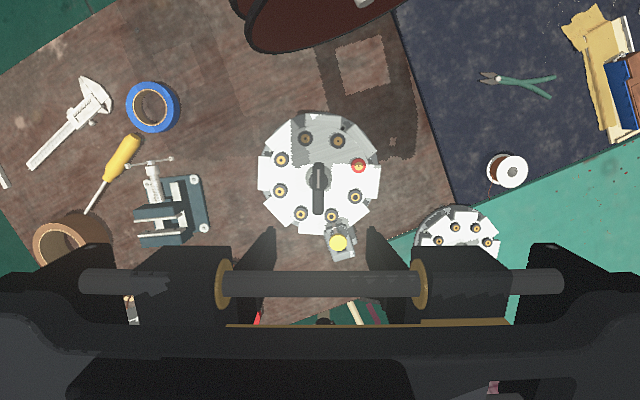

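Call:
play_rows:
  deltas:
    - [0.7,-0.06,-0.05,0.05,0,0,60]
    - [0.7,0,0,0,0,0,60]
    - [0.7,0,0,0,0,0,60]
    - [0.7,0,0,0,0,0,60]
    - [0.5,0,0,0,0,0,60]
    - [0.3,0,0,0,0,0,60]
    - [0.3,0,0,0,0,0,60]
    - [0,0,0,0,0,0,60]
    - [0,0,0,0,0,0,60]

```text
t: 4.38
tcp_pos: [575.9, -25.3, 111.2]
ee_rot: [-1.314, 1.569, -0.162]
ft_force: [0.2, 0.5, 0.1]
grip_width: 56.9
```

Run:
```python
from h import *
plan([573,-24,108],66)
f=cams.grab_frame("wrist"); cv2.imwrite("pics/f_w.png",f["img"])
```

```text
tcp [575.9 -25.3 111.2] jaw 66.02 units [ 0.079  0.079 -0.001] tilt [ 2.e-03 -3.e-04 -1.e+00] j [-0.14  0.04  1.9  -0.    1.2  -1.29] wx 0.003 F [0.2 0.5 0.1] T [-0.04  0.   -0.05] g 56.9 t 4.3833
```

View pics/f_w.png

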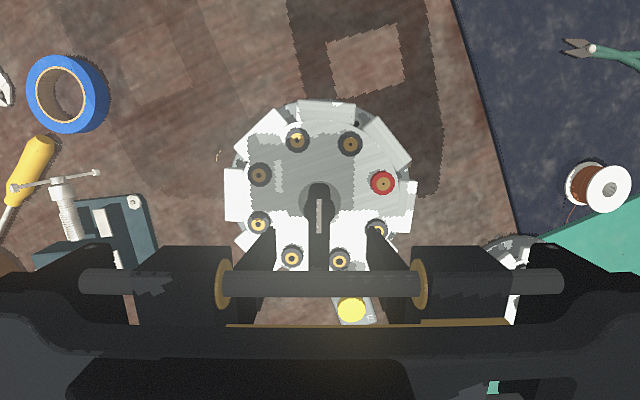

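Call:
play_rows:
  deltas:
    - [0.05,0.05,0,0,0,0,40]
    - [0,0,0,0,0,0,20]
    - [0,0,0,0,0,0,5]
    - [0,0,0,0,0,0,5]
    - [0,0,0,0,0,0,5]
    - [0,0,0,0,0,0,5]
    - [0,0,0,0,0,0,5]
    - [0,0,0,0,0,0,5]
  newtons: 20

```text
t: 5.1
tcp_pos: [572.8, -25.4, 107.7]
ee_rot: [-3.125, 1.569, -1.972]
ft_force: [-1.4, -4.4, 1.3]
grip_width: 13.4
```

Run:
```python
from h import *
plan([573,-24,108],66)
f=cams.grab_frame("wrist"); cv2.imwrite("pics/g_w.png",f["img"])
```

```text
tcp [572.8 -25.4 107.7] jaw 66.01 units [-0.008  0.01   0.033] tilt [-8.0e-04 -1.9e-03 -1.0e+00] j [-0.14  0.03  1.91 -0.    1.2  -1.29] wx 0.003 F [-1.4 -4.4  1.3] T [-0.73  0.26  0.01] g 13.4 t 5.1
```

View pics/g_w.png

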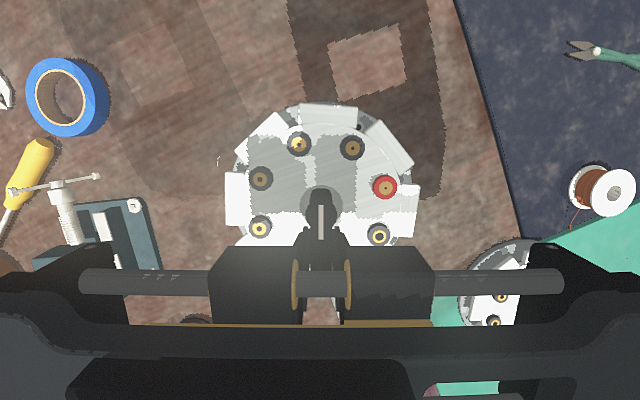

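Call:
play_rows:
  deltas:
    - [0,0,-0.02,0.6,0,0,5]
    - [0,0,0,0.6,0,0,5]
    - [0,0,0,0.6,0,0,5]
    - [0,0,0,0.6,0,0,5]
    - [0,0,0,0.6,0,0,5]
    - [0,0,0,0,0,0,5]

```text
t: 5.65
tcp_pos: [572.5, -25.9, 107.7]
ee_rot: [-2.955, 1.57, -2.066]
ft_force: [-2.3, -3.4, 1.7]
grip_width: 13.5
```

```bash
cat >> h.py <<'E'
AX=np.array([573,-24.])
def red(n="wrist",name=None):
    f=cams.grab_frame(n)
    if name: cv2.imwrite("pics/"+name,f["img"])
    m=mask(f,(0,140,60),(7,255,255))|mask(f,(172,140,60),(180,255,255))
    for a,c in blobs(m,4):
        p=onz(f,[c],50)[0][:2]-AX
        if 40<np.hypot(*p)<75: print(n,a,c,"r",np.hypot(*p).round(1),"ang rel pointer",(np.degrees(np.arctan2(p[1],p[0]))+5.5).round(1))
E
python3 - <<'E'
from h import *
plan([573,-24,108],66)
red("wrist","h_w.png"); red("top","h_t.png"); red("scene","h_s.png")
E
```

```text
tcp [572.5 -25.9 107.7] jaw 50.95 units [-0.007  0.02   0.043] tilt [-6.0e-04 -1.1e-03 -1.0e+00] j [-0.14  0.03  1.91 -0.    1.2  -1.03] wx -3.01 F [-2.3 -3.4  1.7] T [-0.72  0.35  0.01] g 13.5 t 5.65
wrist 256 [378.  170.9] r 57.2 ang rel pointer 93.3
top 6 [280.8 198.2] r 62.4 ang rel pointer 94.8
scene 15 [301.6 192.7] r 52.3 ang rel pointer 96.5
```

View pics/h_s.png

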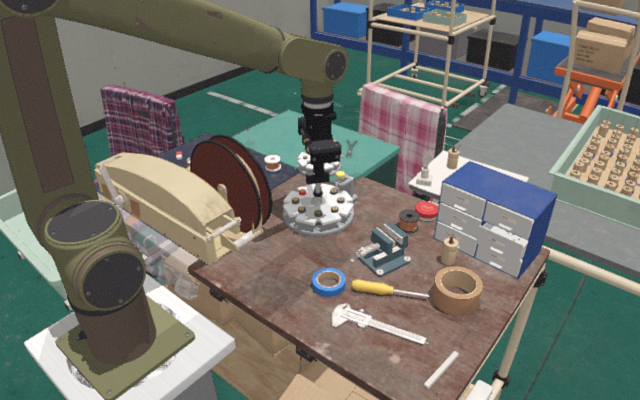

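View pics/h_t.png

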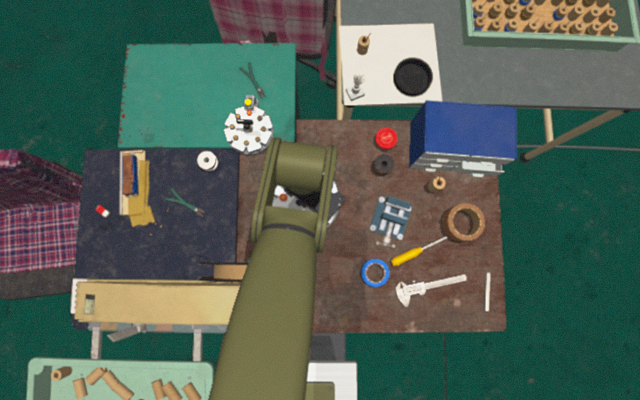

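Call:
play_rows:
  deltas:
    - [0,0,0,0.6,0,0,5]
    - [0,0,0,0.6,0,0,5]
    - [0,0,0,0.6,0,0,5]
    - [0,0,0,0.6,0,0,5]
    - [0,0,0,0.6,0,0,5]
    - [0,0,0,0.6,0,0,5]
    - [0,0,0,0,0,0,5]

```text
t: 6.38
tcp_pos: [572.0, -26.3, 107.7]
ee_rot: [-2.927, 1.568, -2.351]
ft_force: [-4.5, -7.0, 2.6]
grip_width: 13.5
```

Run:
```python
from h import *
plan([573,-24,108],66)
red("wrist","i_w.png"); red("top"); red("scene")
```

```text
tcp [572.  -26.3 107.7] jaw 32.99 units [-0.008  0.035  0.053] tilt [-0.0022 -0.0022 -1.    ] j [-0.14  0.03  1.91 -0.    1.2  -0.71] wx -6.603 F [-4.5 -7.   2.6] T [-1.2   0.8   0.16] g 13.5 t 6.3833
wrist 272 [367.7 158.1] r 57.1 ang rel pointer 89.3
top 11 [283.3 196.1] r 56.4 ang rel pointer 89.1
scene 14 [302.6 192. ] r 52.6 ang rel pointer 91.9
```

Call:
play_rows:
  deltas:
    - [0,-0.02,-0.04,0.6,0,0,5]
    - [0,0,0,0.6,0,0,5]
    - [0,0,0,0.6,0,0,5]
    - [0,0,0,0.6,0,0,5]
    - [0,0,0,0,0,0,5]

```text
t: 6.95
tcp_pos: [571.6, -26.6, 107.7]
ee_rot: [2.257, 1.57, 2.623]
ft_force: [-4.1, -0.9, 1.2]
grip_width: 13.7
```

Run:
```python
from h import *
plan([573,-24,108],66)
red("wrist","j_w.png"); red("top"); red("scene")
```

```text
tcp [571.6 -26.6 107.7] jaw 21.0 units [-0.008  0.047  0.056] tilt [-7.e-04  4.e-04 -1.e+00] j [-0.14  0.03  1.91  0.    1.2  -0.51] wx -8.999 F [-4.1 -0.9  1.2] T [-0.39  0.52  0.06] g 13.7 t 6.95
wrist 269 [369.  159.4] r 56.6 ang rel pointer 75.4
top 5 [285.  186.8] r 60.5 ang rel pointer 64.8
top 11 [286.1 191.5] r 52.3 ang rel pointer 74.8
scene 18 [307.2 190. ] r 52.6 ang rel pointer 75.3
```

Call:
play_rows:
  deltas:
    - [0,0.01,-0.03,0.6,0,0,5]
    - [0,0,0,0.6,0,0,5]
    - [0,0,0,0.6,0,0,5]
    - [0,0,0,0,0,0,5]
    - [0,0,0,0,0,0,5]
    - [0,0,0,0,0,0,5]

```text
t: 7.6
tcp_pos: [571.2, -26.7, 107.7]
ee_rot: [0.015, 1.569, 0.225]
ft_force: [2.0, -1.0, -1.1]
grip_width: 13.7
```

Run:
```python
from h import *
plan([573,-24,108],66)
red("wrist","k_w.png"); red("top"); red("scene")
```

```text
tcp [571.2 -26.7 107.7] jaw 12.07 units [-0.008  0.056  0.057] tilt [ 1.6e-03  4.0e-04 -1.0e+00] j [-0.14  0.03  1.91  0.    1.2  -0.35] wx -10.785 F [ 2.  -1.  -1.1] T [-0.35 -0.36 -0.05] g 13.7 t 7.6
wrist 252 [380.9 177.2] r 55.1 ang rel pointer 46.9
```

Call:
play_rows:
  deltas:
    - [0,0,0,0.6,0,0,5]
    - [0,0,0,0.6,0,0,5]
    - [0,0,0,0.6,0,0,5]
    - [0,0,0,0.6,0,0,5]
    - [0,0,0,0.6,0,0,5]
    - [0,0,0,0.6,0,0,5]
    - [0,0,0,0.6,0,0,5]
    - [0,0,0,0.6,0,0,5]
    - [0,0,0,0.6,0,0,5]
    - [0,0,0,0,0,0,5]

```text
t: 8.58
tcp_pos: [570.2, -26.6, 107.7]
ee_rot: [3.113, 1.57, 2.852]
ft_force: [-0.9, -0.5, 0.4]
grip_width: 13.5
```

Run:
```python
from h import *
plan([573,-24,108],66)
red("wrist","l_w.png"); red("top"); red("scene")
```

```text
tcp [570.2 -26.6 107.7] jaw -15.0 units [-0.008  0.082  0.051] tilt [-1.1e-03  3.0e-04 -1.0e+00] j [-0.14  0.03  1.91  0.    1.2   0.12] wx -16.2 F [-0.9 -0.5  0.4] T [-0.16  0.22  0.18] g 13.5 t 8.5833
wrist 33 [376.3 158.1] r 60.4 ang rel pointer 34.4
wrist 21 [358.  162.9] r 47.3 ang rel pointer 43.6
wrist 5 [359.8 158.2] r 51.3 ang rel pointer 45.0
scene 8 [322.1 188.5] r 53.3 ang rel pointer 31.1
```

Call:
play_rows:
  deltas:
    - [0,0,0,0.6,0,0,5]
    - [0,0,0,0.6,0,0,5]
    - [0,0,0,0.6,0,0,5]
    - [0,0,0,0.6,0,0,5]
    - [0,0,0,0,0,0,5]
    - [0,0,0,0,0,0,5]

```text
t: 9.23
tcp_pos: [569.9, -26.5, 107.7]
ee_rot: [-3.016, 1.569, 2.797]
ft_force: [-4.2, 0.6, 2.5]
grip_width: 13.9
```

Run:
```python
from h import *
plan([573,-24,108],66)
red("wrist","m_w.png"); red("top"); red("scene")
```

```text
tcp [569.9 -26.5 107.7] jaw -26.9 units [-0.009  0.092  0.041] tilt [-1.9e-03  7.0e-04 -1.0e+00] j [-0.14  0.03  1.91  0.    1.2   0.33] wx -18.581 F [-4.2  0.6  2.5] T [0.05 0.96 0.03] g 13.9 t 9.2333
wrist 8 [381.1 158. ] r 63.4 ang rel pointer 19.4
wrist 5 [380.2 166. ] r 58.9 ang rel pointer 14.7
scene 17 [325.6 189.4] r 52.0 ang rel pointer 20.0
```

Call:
play_rows:
  deltas:
    - [0,0,0,0.6,0,0,5]
    - [0,0,0,0.4,0,0,5]
    - [0,0,0,0,0,0,5]
    - [0,0,0,0,0,0,5]
    - [0,0,0,0,0,0,5]
    - [0,0,0,0,0,0,5]

```text
t: 9.88
tcp_pos: [569.8, -26.5, 107.7]
ee_rot: [-2.953, 1.568, 2.772]
ft_force: [-6.2, 1.7, 4.5]
grip_width: 13.8
```

Run:
```python
from h import *
plan([573,-24,108],66)
red("wrist","n_w.png"); red("top"); red("scene","n_s.png")
```

```text
tcp [569.8 -26.5 107.7] jaw -31.95 units [-0.009  0.095  0.036] tilt [-2.2e-03  8.0e-04 -1.0e+00] j [-0.14  0.03  1.91  0.    1.2   0.42] wx -19.589 F [-6.2  1.7  4.5] T [0.12 1.21 0.03] g 13.8 t 9.8833
wrist 8 [388.1 187.1] r 57.8 ang rel pointer -10.0
scene 15 [333.6 192. ] r 54.4 ang rel pointer -6.5
```

View pics/n_w.png

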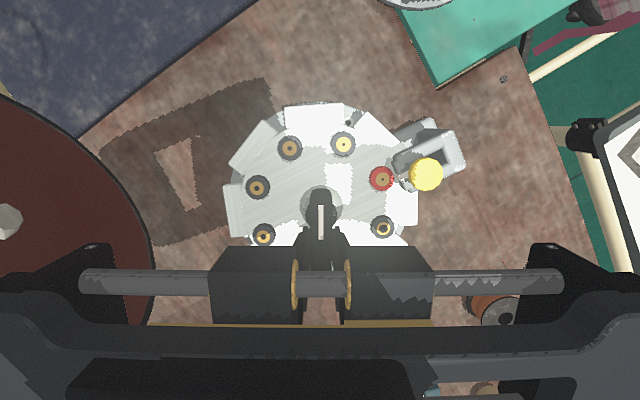

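Call:
play_rows:
  deltas:
    - [0,0,0,0,0,0,20]
    - [0,0,0,0,0,0,40]
    - [0,0,0,0,0,0,50]
    - [0,0,0,0,0,0,50]
    - [-0.4,0,0,0,0,0,50]
    - [-0.6,0,0,0,0,0,50]
    - [-0.6,0,0,0,0,0,50]
    - [-0.6,0,0,0,0,0,50]
    - [-0.6,0,0,0,0,0,50]
    - [0,0,0,0,0,0,50]
    - [0,0,0,0,0,0,50]

```text
t: 10.95
tcp_pos: [571.8, -27.1, 221.6]
ee_rot: [0.41, 1.566, -0.148]
ft_force: [0.3, 0.5, 0.0]
grip_width: 47.6
```

Run:
```python
from h import *
plan([656,-32,150],-32)
red("wrist","o_w.png"); red("scene")
f=cams.grab_frame("wrist")
b=blobs(mask(f,(22,120,90),(36,255,255)),60);print(b)
for a,c in b: print(onz(f,[c],90).round(1))
m=mask(f,(8,90,90),(24,255,255));b=[c for a,c in blobs(m,10)]
P=onz(f,b,51); P=P[np.abs(np.hypot(*(P[:,:2]-AX).T)-58)<9]; print(P.round(1))
from scipy.optimize import least_squares
r=least_squares(lambda q:np.hypot(P[:,0]-q[0],P[:,1]-q[1])-58,[568,-27]); print(r.x,r.fun.round(1))
```

```text
tcp [571.8 -27.1 221.6] jaw -32.0 units [1.798 1.007 1.843] tilt [ 4.3e-03 -6.0e-04 -1.0e+00] j [-0.14 -0.06  1.81 -0.    1.39  0.42] wx -0.0 F [0.3 0.5 0. ] T [-0.11  0.06 -0.02] g 47.6 t 10.95
wrist 102 [359.8 162.4] r 54.1 ang rel pointer -0.8
scene 14 [333.5 192.1] r 53.9 ang rel pointer -6.7
[(np.int32(93), array([389.4, 155.5]))]
[[653.  -32.1  90. ]]
[[614.6  12.3  51. ]
 [575.6  33.1  51. ]
 [627.6 -29.9  51. ]
 [532.8  20.4  51. ]
 [606.7 -69.5  51. ]
 [512.1 -19.3  51. ]
 [564.1 -82.4  51. ]
 [524.8 -61.5  51. ]]
[569.76292659 -24.6178837 ] [ 0.1 -0.   0.1  0.2  0.1 -0.1  0.1  0.1]
```

View pics/o_w.png

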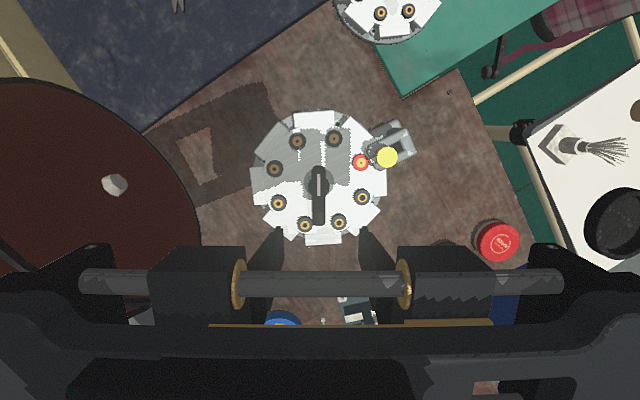

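Call:
play_rows:
  deltas:
    - [0,0.33,0.6,0,0,0,25]
    - [0,0.33,0.6,0,0,0,0]
    - [0,0.32,0.6,0,0,0,0]
    - [0,0,0,0,0,0,0]
    - [0.6,0,0,0,0,0,0]
    - [0.6,0,0,0,0,0,0]
    - [0.6,0,0,0,0,0,0]
    - [0.5,0,0,0,0,0,0]
    - [0,0,0,0,0,0,0]
    - [0,0,0,0,0,0,0]

```text
t: 11.93
tcp_pos: [650.3, -31.5, 124.9]
ee_rot: [-2.719, 1.565, 3.006]
ft_force: [-0.6, 0.0, 0.7]
grip_width: 0.2
```

Run:
```python
from h import *
plan([654,-32,104],-32)
red("wrist","p_w.png"); red("scene")
f=cams.grab_frame("scene"); crop(f,270,110,120,110,5,"p_s.png")
f=cams.grab_frame("top"); crop(f,250,130,120,110,5,"p_t.png")
```

```text
tcp [650.3 -31.5 124.9] jaw -32.0 units [0.523 0.039 0.087] tilt [-5.3e-03  7.0e-04 -1.0e+00] j [-0.13  0.19  1.71  0.    1.25  0.43] wx -0.001 F [-0.6  0.   0.7] T [-0.09  0.07 -0.  ] g 0.2 t 11.9333
wrist 147 [299.  215.7] r 53.5 ang rel pointer -0.5
scene 18 [333.5 191.7] r 55.2 ang rel pointer -5.2
```

View pics/p_w.png

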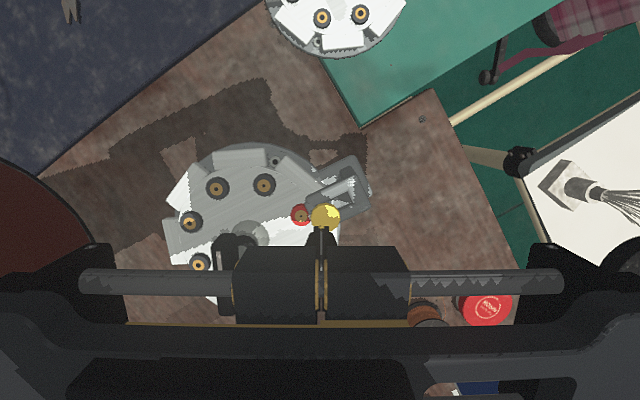

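View pics/p_s.png

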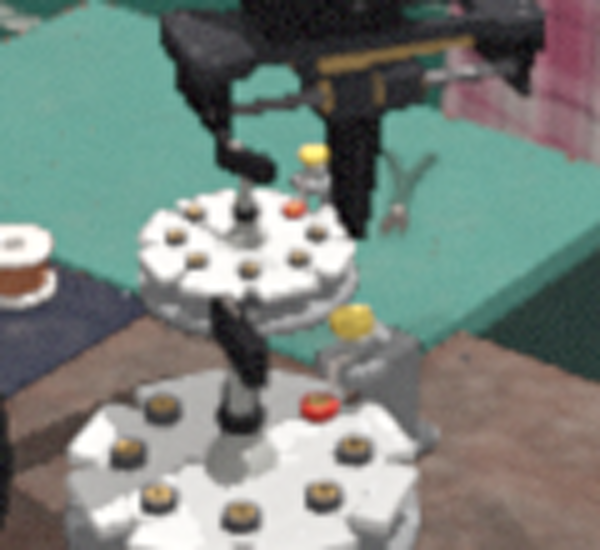

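Run:
```python
from h import *
f=cams.grab_frame("scene");g=cams.grab_frame("wrist")
print(proj(f,[[650,-31.5,111],[654,-32,111],[654,-32,90],[654,-32,125]]))
print(proj(g,[[650,-31.5,111],[654,-32,111],[654,-32,90]]))
u=ray(f,[(340.4,156)])[0]; print(onz(f,[(340.4,156)],111), onz(f,[(340.2,174)],90))
print(observe()["tcp_pos"])
b=blobs(mask(f,(22,110,110),(36,255,255)),5); print(b)
crop(g,240,160,160,120,5,"q_w.png")
```

```text
[[338.15513125 167.69123511]
 [339.24546852 167.14383372]
 [339.16700663 174.13981106]
 [339.29773429 162.41322179]]
[[317.20705085 226.93131671]
 [322.11772594 224.7686898 ]
 [321.93701052 216.03583022]]
[[704.05805306   1.98369289 111.        ]] [[656.23078568 -33.68994134  90.        ]]
[653.4057925  -31.90620512 129.61665185]
[(np.int32(14), array([332.2, 140.9])), (np.int32(42), array([339.6, 174. ])), (np.int32(259), array([371.7, 285.5]))]
```

View pics/q_w.png

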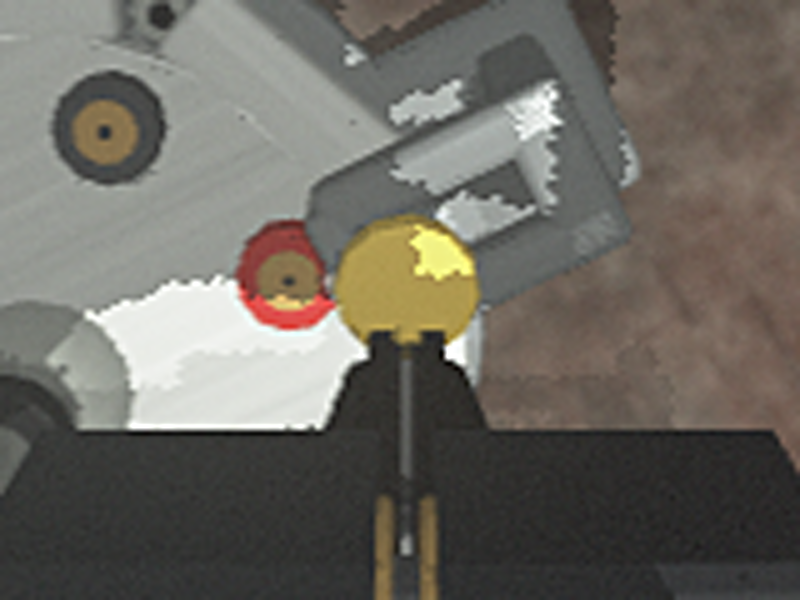

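View pics/p_t.png

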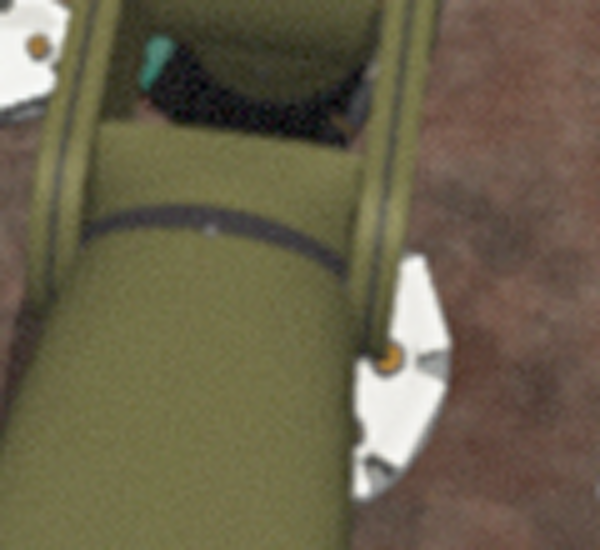

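Run:
```python
from h import *
f=cams.grab_frame("scene"); crop(f,315,140,50,50,12,"r_s.png")
g=cams.grab_frame("wrist"); print(observe()["tcp_pos"])
T=observe()["tcp_pos"]-[0,0,14]
print(proj(f,[T]),proj(g,[T, T+[0,0,10],T+[0,0,30]]))
```

```text
[653.0372853  -31.83822267 128.93287106]
[[338.98488821 165.94661378]] [[321.32511435 227.15970162]
 [321.37703709 232.14175777]
 [321.49729664 243.68374663]]
```

View pics/r_s.png

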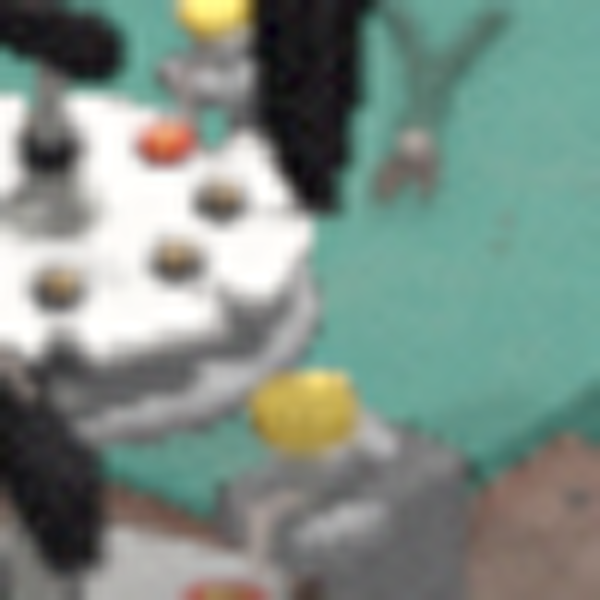

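Call:
play_rows:
  deltas:
    - [0,0.02,0.02,1,0,0,0]
    - [0,0,0,1,0,0,0]
    - [0,0,0,1,0,0,0]
    - [0,0,0,1,0,0,0]
    - [0,0,0,1,0,0,0]
    - [0,0,0,1,0,0,0]
    - [0,0,0,1,0,0,0]
    - [0,0,0,1,0,0,0]
    - [0,0,0,1,0,0,0]
    - [0,0,0,1,0,0,0]
    - [0,0,0,1,0,0,0]
    - [0,0,0,1,0,0,0]

```text
t: 13.33
tcp_pos: [653.7, -31.5, 128.2]
ee_rot: [1.491, 1.57, -0.119]
ft_force: [0.8, 0.2, -0.2]
grip_width: 0.7
```

Call:
play_rows:
  deltas:
    - [0,0,0,0,0,0,0]
    - [0,0,0,0,0,0,0]
    - [0,0,0,0,0,0,0]

```text
t: 13.58
tcp_pos: [653.6, -31.5, 127.9]
ee_rot: [1.512, 1.57, -0.092]
ft_force: [-0.9, -0.8, -0.2]
grip_width: 0.6
```

Run:
```python
from h import *
f=cams.grab_frame("scene"); crop(f,280,90,100,100,6,"s_s.png")
g=cams.grab_frame("wrist"); cv2.imwrite("pics/s_w.png",g["img"]); plan([654,-32,104],-92)
T=observe()["tcp_pos"]-[0,0,14]
print(proj(f,[T]),proj(g,[T, T+[0,0,10],T+[0,0,30]]))
```

```text
tcp [653.6 -31.5 127.8] jaw -91.94 units [0.594 0.011 0.012] tilt [ 1.e-04 -0.e+00 -1.e+00] j [-0.13  0.19  1.71 -0.    1.25  1.47] wx 0.012 F [-0.4 -0.3  0.1] T [-0.01  0.15  0.01] g 0.6 t 13.6833
[[338.99891795 166.22090865]] [[320.66207712 227.06355006]
 [320.65544145 232.06192201]
 [320.64007848 243.64380739]]
```

View pics/s_s.png

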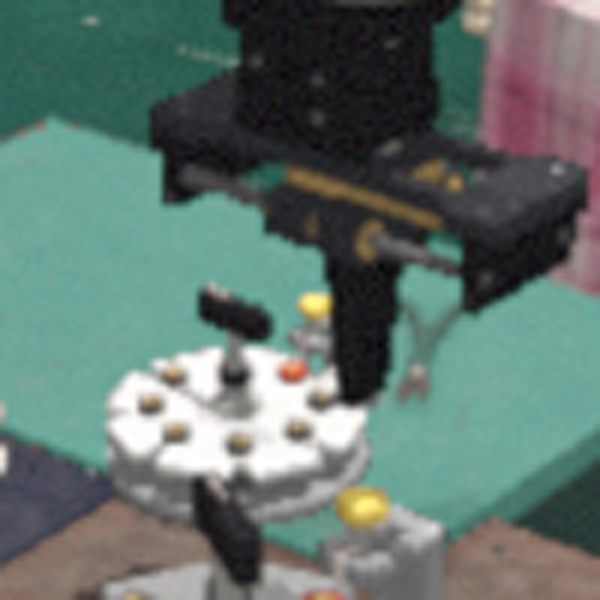

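View pics/s_w.png

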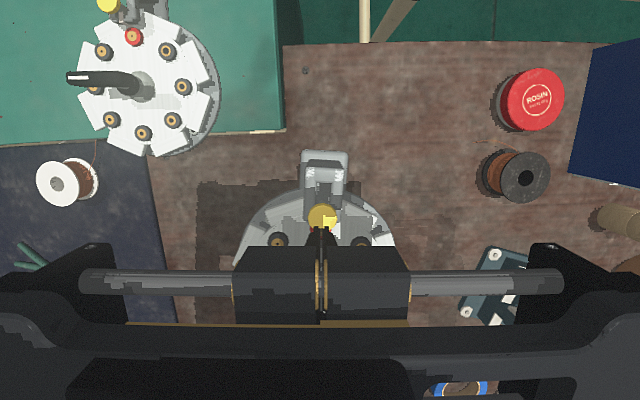

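Call:
play_rows:
  deltas:
    - [0.2,0,0,0,0,0,0]
    - [0.15,0,0,0,0,0,0]
    - [0.1,0,0,0,0,0,0]
    - [0,0,0,0,0,0,0]
    - [0,0,0,0,0,0,0]
    - [0,0,0,0,0,0,0]

```text
t: 14.18
tcp_pos: [653.5, -31.5, 109.6]
ee_rot: [-1.813, 1.571, 2.864]
ft_force: [0.1, 0.3, 0.3]
grip_width: 0.5
```

Run:
```python
from h import *
f=cams.grab_frame("scene"); crop(f,300,120,80,80,7,"t_s.png")
plan([654,-32,104],-92)
g=cams.grab_frame("wrist"); crop(g,260,180,120,100,6,"t_w.png")
T=observe()["tcp_pos"]-[0,0,14]
print(proj(f,[T]))
```

```text
tcp [653.7 -31.5 109.9] jaw -92.0 units [0.147 0.008 0.011] tilt [ 4.e-04 -1.e-04 -1.e+00] j [-0.13  0.2   1.72 -0.    1.22  1.48] wx -0.0 F [-1.4 -0.9  0.5] T [-0.06  0.18 -0.03] g 0.4 t 14.2333
[[339.00052739 172.10872235]]
```

View pics/t_s.png

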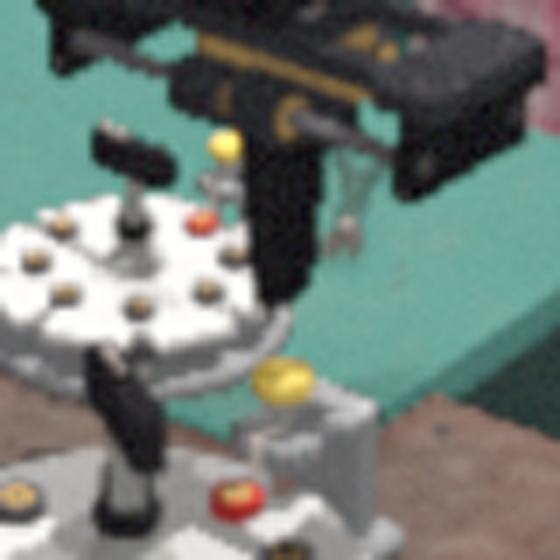

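View pics/t_w.png

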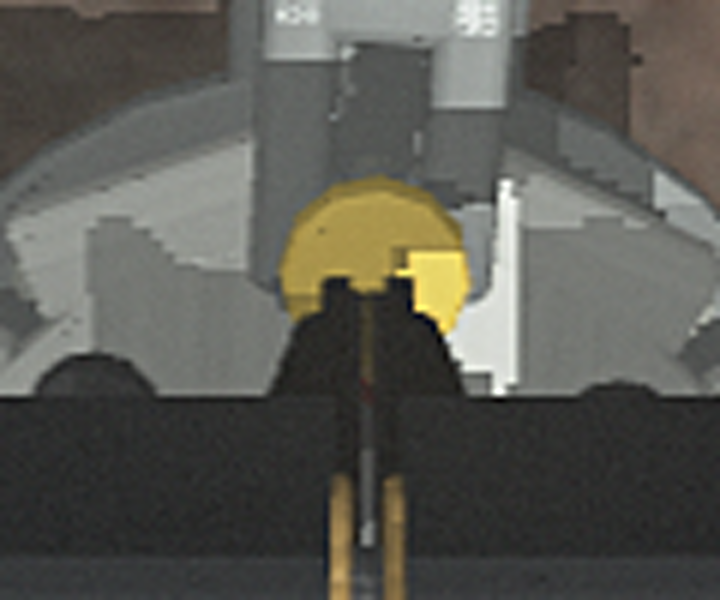

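Call:
play_rows:
  deltas:
    - [0.05,0,0,0,0,0,0]
    - [0.05,0,0,0,0,0,0]
    - [0.025,0,0,0,0,0,0]
    - [0,0,0,0,0,0,0]
    - [0,0,0,0,0,0,0]

```text
t: 14.7
tcp_pos: [653.4, -31.5, 104.5]
ee_rot: [-1.443, 1.571, -3.049]
ft_force: [0.1, 0.1, 0.6]
grip_width: 0.5
```

Call:
play_rows:
  deltas:
    - [0.025,0,0,0,0,0,0]
    - [0.025,0,0,0,0,0,0]
    - [0,0,0,0,0,0,0]

```text
t: 14.95
tcp_pos: [653.4, -31.5, 102.4]
ee_rot: [-1.544, 1.57, 3.134]
ft_force: [1.4, -0.1, -0.0]
grip_width: 0.6
```

Call:
play_rows:
  deltas:
    - [0.025,0,0,0,0,0,0]
    - [0.025,0,0,0,0,0,0]
    - [0,0,0,0,0,0,0]

```text
t: 15.2
tcp_pos: [653.4, -31.5, 100.4]
ee_rot: [-1.681, 1.57, 2.996]
ft_force: [-0.1, -0.6, -0.4]
grip_width: 0.8
```

Call:
play_rows:
  deltas:
    - [0.05,0,0,0,0,0,0]
    - [0.05,0,0,0,0,0,0]
    - [0,0,0,0,0,0,0]

```text
t: 15.45
tcp_pos: [653.1, -31.5, 96.0]
ee_rot: [-1.626, 1.57, 3.051]
ft_force: [-1.1, 0.1, -0.5]
grip_width: 0.1
```

Call:
play_rows:
  deltas:
    - [0.05,0,0,0,0,0,0]
    - [0.05,0,0,0,0,0,0]
    - [0,0,0,0,0,0,0]

```text
t: 15.7
tcp_pos: [653.2, -31.5, 92.0]
ee_rot: [-1.651, 1.57, 3.026]
ft_force: [-0.5, -0.4, 0.4]
grip_width: 0.4
```

Run:
```python
from h import *
f=cams.grab_frame("scene"); crop(f,300,120,80,80,7,"u_s.png")
plan([654,-32,104],-92)
g=cams.grab_frame("wrist"); crop(g,260,180,120,100,6,"u_w.png")
```

```text
tcp [653.3 -31.5  92.2] jaw -92.0 units [-0.295  0.019  0.013] tilt [-7.e-04  1.e-04 -1.e+00] j [-0.13  0.22  1.73  0.    1.19  1.48] wx -0.0 F [-0.3 -0.6 -0.1] T [-0.03  0.15 -0.01] g 0.9 t 15.75
```

View pics/u_s.png

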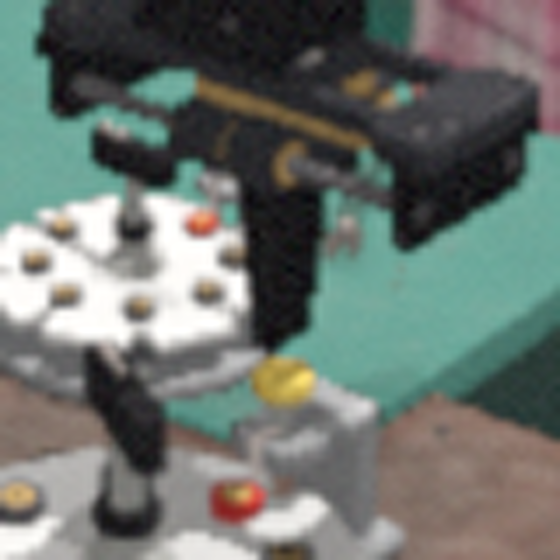

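View pics/u_w.png

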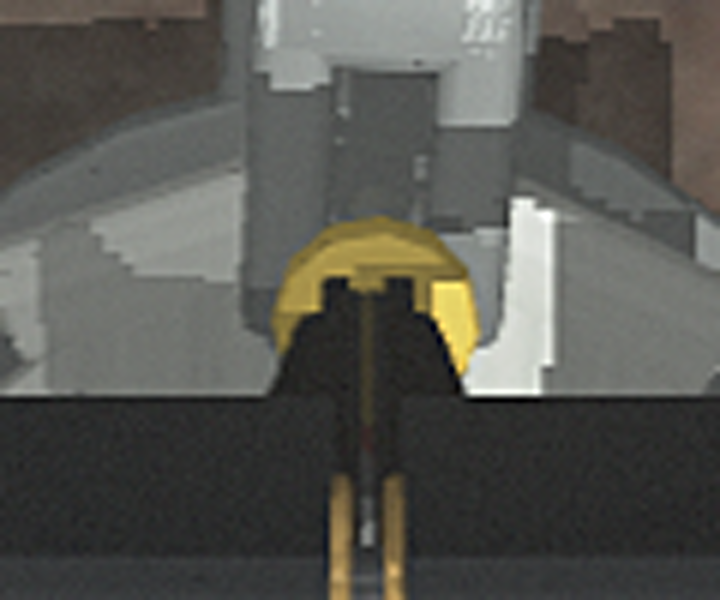

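Call:
play_rows:
  deltas:
    - [0.05,0,0,0,0,0,0]
    - [0.05,0,0,0,0,0,0]
    - [0,0,0,0,0,0,0]

```text
t: 16.05
tcp_pos: [653.2, -31.5, 88.1]
ee_rot: [-1.647, 1.57, 3.03]
ft_force: [1.3, 0.1, -0.1]
grip_width: 0.6
```

Call:
play_rows:
  deltas:
    - [0.05,0,0,0,0,0,0]
    - [0.05,0,0,0,0,0,0]
    - [0,0,0,0,0,0,0]

```text
t: 16.3
tcp_pos: [653.2, -31.5, 84.0]
ee_rot: [-1.656, 1.57, 3.021]
ft_force: [-0.0, -0.4, -0.5]
grip_width: 0.6
```

Call:
play_rows:
  deltas:
    - [0.025,0,0,0,0,0,0]
    - [0.025,0,0,0,0,0,0]
    - [0,0,0,0,0,0,0]

```text
t: 16.55
tcp_pos: [653.4, -31.5, 82.4]
ee_rot: [-1.647, 1.57, 3.03]
ft_force: [-0.2, 0.0, -0.4]
grip_width: 0.6
```

Call:
play_rows:
  deltas:
    - [0.025,0,0,0,0,0,0]
    - [0.025,0,0,0,0,0,0]
    - [0,0,0,0,0,0,0]

```text
t: 16.8
tcp_pos: [653.4, -31.5, 80.4]
ee_rot: [-1.689, 1.57, 2.989]
ft_force: [-0.3, 0.5, -0.2]
grip_width: 0.3
```

Run:
```python
from h import *
f=cams.grab_frame("scene"); crop(f,300,120,80,80,7,"v_s.png")
plan([654,-32,104],-92)
g=cams.grab_frame("wrist"); crop(g,260,180,120,100,6,"v_w.png")
```

```text
tcp [653.4 -31.5  80.5] jaw -92.01 units [-0.588  0.015  0.012] tilt [-3.e-04  0.e+00 -1.e+00] j [-0.13  0.23  1.74 -0.    1.17  1.48] wx -0.001 F [-0.  -1.1 -0.8] T [-0.08  0.25  0.03] g 0.1 t 16.85
```

View pics/v_s.png

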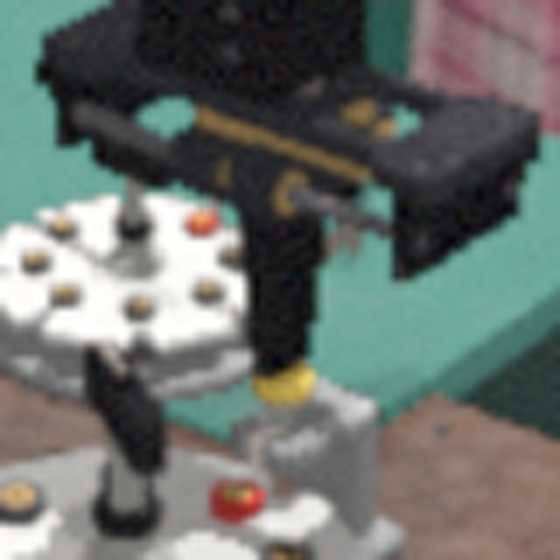

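View pics/v_w.png

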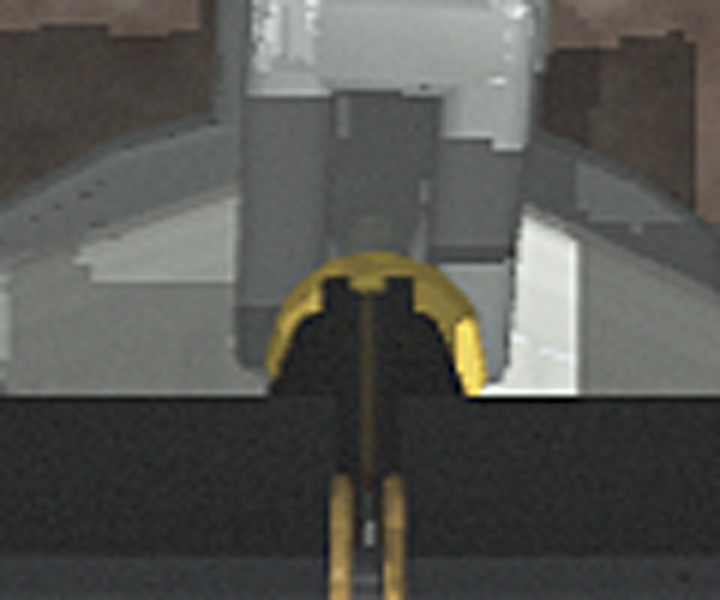

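Call:
play_rows:
  deltas:
    - [0.0125,0,0,0,0,0,0]
    - [0.0125,0,0,0,0,0,0]
    - [0.0125,0,0,0,0,0,0]
    - [0.0125,0,0,0,0,0,0]

```text
t: 17.23
tcp_pos: [653.6, -31.5, 79.0]
ee_rot: [1.335, 1.571, -0.271]
ft_force: [-0.8, -0.1, 2.4]
grip_width: 0.7
```

Call:
play_rows:
  deltas:
    - [0.0125,0,0,0,0,0,0]
    - [0.0125,0,0,0,0,0,0]
    - [0.0125,0,0,0,0,0,0]
    - [0.0125,0,0,0,0,0,0]

```text
t: 17.57
tcp_pos: [653.7, -31.5, 77.2]
ee_rot: [1.461, 1.57, -0.145]
ft_force: [-1.7, 0.1, 4.4]
grip_width: 0.5
```

Call:
play_rows:
  deltas:
    - [0.0125,0,0,0,0,0,0]
    - [0.0125,0,0,0,0,0,0]
    - [0.0125,0,0,0,0,0,0]
    - [0.0125,0,0,0,0,0,0]

```text
t: 17.9
tcp_pos: [653.7, -31.5, 74.7]
ee_rot: [1.521, 1.57, -0.085]
ft_force: [-0.6, 0.4, 4.5]
grip_width: 0.3
```

Call:
play_rows:
  deltas:
    - [0.0125,0,0,0,0,0,0]
    - [0.0125,0,0,0,0,0,0]
    - [0.0125,0,0,0,0,0,0]
    - [0.0125,0,0,0,0,0,0]

```text
t: 18.23
tcp_pos: [653.6, -31.5, 72.6]
ee_rot: [1.553, 1.571, -0.052]
ft_force: [-1.2, 1.3, 4.7]
grip_width: 0.1
```

Call:
play_rows:
  deltas:
    - [0.0125,0,0,0,0,0,0]
    - [0.0125,0,0,0,0,0,0]
    - [0.0125,0,0,0,0,0,0]
    - [0.0125,0,0,0,0,0,0]

```text
t: 18.57
tcp_pos: [653.6, -31.5, 70.6]
ee_rot: [1.452, 1.571, -0.154]
ft_force: [-0.9, 0.9, 4.1]
grip_width: 0.2
```

Call:
play_rows:
  deltas:
    - [0.0125,0,0,0,0,0,0]
    - [0.0125,0,0,0,0,0,0]
    - [0.0125,0,0,0,0,0,0]
    - [0.0125,0,0,0,0,0,0]

```text
t: 18.9
tcp_pos: [653.6, -31.5, 68.7]
ee_rot: [1.485, 1.57, -0.121]
ft_force: [-0.3, 0.8, 4.6]
grip_width: 0.5
```

Call:
play_rows:
  deltas:
    - [0.0125,0,0,0,0,0,0]
    - [0.0125,0,0,0,0,0,0]
    - [0,0,0,0,0,0,0]

```text
t: 19.15
tcp_pos: [653.6, -31.5, 67.6]
ee_rot: [1.554, 1.571, -0.052]
ft_force: [-0.0, 0.1, 4.8]
grip_width: 0.6
```

Run:
```python
from h import *
f=cams.grab_frame("scene"); crop(f,300,120,80,80,7,"w_s.png")
plan([654,-32,104],-92); red("scene")
```

```text
tcp [653.6 -31.5  67.6] jaw -92.0 units [-0.911  0.011  0.012] tilt [ 1.e-04 -0.e+00 -1.e+00] j [-0.13  0.25  1.75 -0.    1.15  1.48] wx -0.001 F [-0.9  0.2  4.1] T [-0.08  0.21  0.02] g 0.6 t 19.2
scene 16 [333.4 191.9] r 54.3 ang rel pointer -5.7
```

View pics/w_s.png

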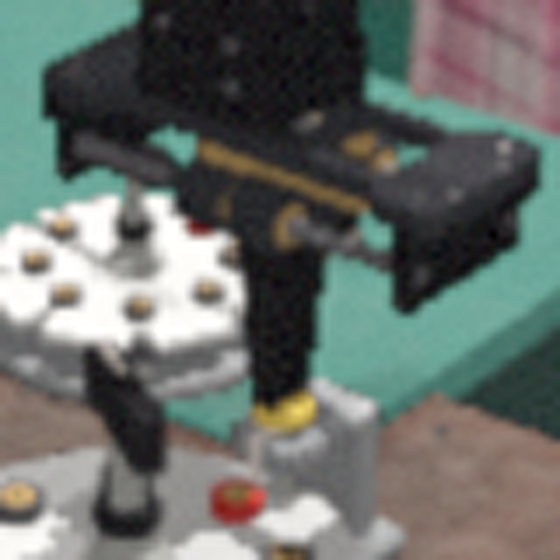

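Call:
play_rows:
  deltas:
    - [0.0125,0,0,0,0,0,0]
    - [0.0125,0,0,0,0,0,0]
    - [0,0,0,0,0,0,0]

```text
t: 19.5
tcp_pos: [653.6, -31.5, 66.6]
ee_rot: [1.18, 1.571, -0.426]
ft_force: [-0.6, 0.3, 3.8]
grip_width: 0.3
```

Call:
play_rows:
  deltas:
    - [0.01,0,0,0,0,0,0]
    - [0.01,0,0,0,0,0,0]
    - [0,0,0,0,0,0,0]

```text
t: 19.75
tcp_pos: [653.6, -31.5, 65.8]
ee_rot: [1.389, 1.571, -0.217]
ft_force: [0.9, 0.2, 4.7]
grip_width: 0.5
```

Call:
play_rows:
  deltas:
    - [0.01,0,0,0,0,0,0]
    - [0,0,0,0,0,0,0]

```text
t: 19.92
tcp_pos: [653.6, -31.5, 65.4]
ee_rot: [1.112, 1.571, -0.494]
ft_force: [-0.1, -0.1, 3.8]
grip_width: 0.2
```

Call:
play_rows:
  deltas:
    - [0.01,0,0,0,0,0,0]
    - [0.01,0,0,0,0,0,0]
    - [0,0,0,0,0,0,0]

```text
t: 20.17
tcp_pos: [653.6, -31.5, 65.3]
ee_rot: [-1.324, 1.571, -2.929]
ft_force: [-1.5, 0.0, 7.0]
grip_width: 0.7
```

Call:
play_rows:
  deltas:
    - [0.01,0,0,0,0,0,0]
    - [0,0,0,0,0,0,0]

```text
t: 20.33
tcp_pos: [653.6, -31.5, 65.2]
ee_rot: [-1.55, 1.571, 3.127]
ft_force: [-2.2, 0.7, 8.7]
grip_width: 0.2
```

Call:
play_rows:
  deltas:
    - [0.01,0,0,0,0,0,0]
    - [0,0,0,0,0,0,0]

```text
t: 20.5
tcp_pos: [653.6, -31.5, 65.3]
ee_rot: [-0.862, 1.571, -2.467]
ft_force: [-2.8, 0.7, 10.0]
grip_width: 0.5
```

Call:
play_rows:
  deltas:
    - [0,0,0,0,0,0,0]
    - [0,0,0,0,0,0,0]
    - [0,0,0,0,0,0,0]
    - [0,0,0,0,0,0,0]

```text
t: 20.83
tcp_pos: [653.6, -31.5, 65.2]
ee_rot: [-0.963, 1.571, -2.569]
ft_force: [-2.3, 0.7, 10.9]
grip_width: 0.6
```

Call:
play_rows:
  deltas:
    - [-0.1,0,0,0,0,0,0]
    - [-0.2,0,0,0,0,0,0]
    - [-0.5,0,0,0,0,0,0]
    - [-0.7,0,0,0,0,0,0]
    - [-0.7,0,0,0,0,0,0]
    - [-0.7,0,0,0,0,0,0]
    - [-0.7,0,0,0,0,0,0]
    - [0,0,0,0,0,0,0]
    - [0,0,0,0,0,0,0]
    - [0,0,0,0,0,0,0]

```text
t: 21.67
tcp_pos: [652.8, -31.4, 206.5]
ee_rot: [-1.649, 1.569, 3.028]
ft_force: [-0.5, -0.1, -1.0]
grip_width: 0.3
```

Run:
```python
from h import *
plan([654,-32,104],-92); red("scene"); red("wrist","x_w.png")
f=cams.grab_frame("scene"); crop(f,270,120,110,110,5,"x_s.png")
g=cams.grab_frame("wrist")
def y(h): return max(blobs(mask(h,(22,110,90),(36,255,255))&ROI(h),5),key=lambda t:t[0])[1]
def ROI(h):
    m=np.zeros(h["img"].shape[:2],bool); u,v=proj(h,[[654,-32,82]])[0].astype(int); m[v-14:v+14,u-14:u+14]=1; return m
a,b=y(f),y(g); print(a,b)
u=ray(f,[a])[0]; v=ray(g,[b])[0]; s=np.linalg.lstsq(np.c_[u,-v],g["origin"]-f["origin"],rcond=None)[0]
print(f["origin"]+s[0]*u,g["origin"]+s[1]*v)
```

```text
tcp [652.8 -31.4 206.5] jaw -92.01 units [2.563 0.036 0.014] tilt [-1.9e-03  2.0e-04 -1.0e+00] j [-0.13  0.13  1.64 -0.    1.38  1.48] wx -0.001 F [-0.5 -0.1 -1. ] T [0.   0.2  0.01] g 0.3 t 21.6667
scene 14 [333.9 192.1] r 54.7 ang rel pointer -7.4
wrist 88 [320.3 206.8] r 53.2 ang rel pointer -0.8
[339.8 178.5] [321.8 190.2]
[654.0981427  -34.15804253  77.48239044] [653.07775757 -32.53967946  77.73039307]
```

View pics/x_s.png

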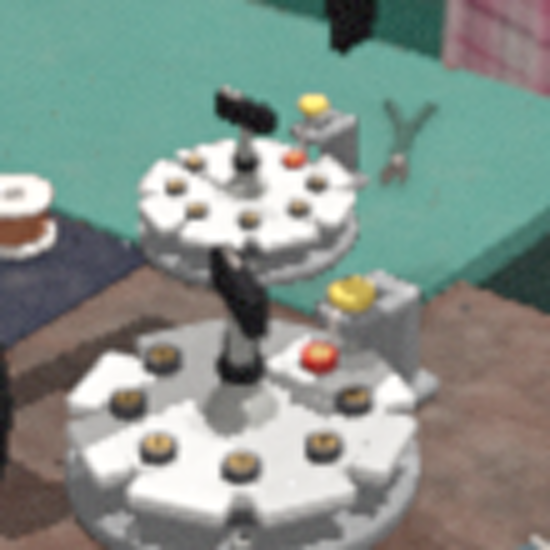

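View pics/x_w.png

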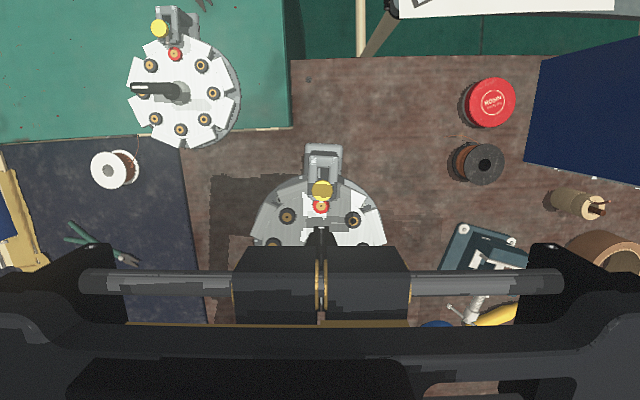

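```bash
python3 -c "
from station import manip
print(manip.sign_off())"
```

```text
the job is handed in; nothing more can be done
None
```

The red die is at the pointer and the yellow pin is fully home. I turned the knob clockwise two clicks, pressed the pin down with the closed fingertips, lifted clear and handed the job in; it gives no verdict.

**Last checks:**
- **Red die:** the wrist camera put it 0.8° from the pointer, under 1 mm at that radius. The scene camera read about -7°, and read about the same when the die was partly hidden just before pressing. I trusted the wrist camera because its picture shows the die at the pointer.
- **Pin:** two views put the cap's top at about 77.6 mm, against 78 mm when home. It slid at about 4–5 N, and I stopped when the force rose to about 11 N at the stop.
- **Robot:** the tool ended at about 206 mm with no meaningful force on it.
- **Bystanders:** I did not measure them at the end. No move touched them, and the ones in view look where they were.

**Disagreement:** the closed fingertips stood roughly 25 mm higher than the stated tool geometry predicts. The scene picture showed this, and so did the contact height on the pin. I therefore brought the tool down onto the pin by watching the force, not by the calculated height.

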